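# Even the pressure screws of an etching press

### The job

The pressure on the etching press has to be the same on both sides. Turn the red handwheel clockwise, regrasping it as often as needed, until its yellow pointer reads the same on its dial as the black handwheel's does, so that both pointers point the same way; do not turn the black wheel, and let go when done.

Things in the scene. Friction and masses are not known exactly. Their poses are not given: they have to be found in the camera images.
- red_wheel (a joint): Reading (rad) of the red handwheel, the one to turn: 94 mm disc lying level on one side of the green press, yellow pointer at its rim, over a fixed white dial with ticks 30 degrees apart. 0 = first tick, on the side away from the robot; grows clockwise seen from above to a stop at 4.7; starts 0.2 to 0.9. Stiff (0.12 N m), stays where left.
- red_grip (a point): Centre of the grip bar raised across the red wheel, on its upright axis, 275 mm above the table. Bar 80 x 24 x 26 mm high; x along it to the pointer, y across its 24 mm (grip it this way), z up; turns with the wheel. Bar top 13 mm above this point, underside 13 mm below, disc top 35 mm below. Gripped here, the wheel turns on the spot.
- black_wheel (a joint): Reading (rad) of the black handwheel, the reference, not to be turned: same wheel, bar and dial (mounted alike, same zero and sense), 340 mm from the red one on the other side of the press; which is left varies. Its reading, 3.0 to 3.9, is the one the red wheel must be brought to.
- black_pointer (a point): Tip of the black wheel's yellow pointer, 59 mm from its axis. x points outwards along the pointer, z up; the frame turns with the wheel.

How it is judged:
At the end, for the whole second after the job is handed in: The red wheel's pointer reads the same as the black wheel's within 0.18 rad (10 degrees), pointing the same way and not opposite, and the red wheel is at rest (angle between the x axis of red_grip and the x axis of black_pointer, either way round below 0.18 rad and value of joint red_wheel above 2.4 rad and velocity of joint red_wheel between -0.05 and 0.05 rad/s); the robot touches nothing.
It fails at once if the black wheel is turned (its pointer tip moves more than 12 mm) (distance of black_pointer from where it was at the start of the episode above 0.012 m).
It also fails if it takes over 51 s, if anything falls off the work surface, if the arm or the gripper's body presses on something with over 40 N, if the wrist force passes 120 N, or if a joint passes its speed limit or range.

### The arm

A 6-joint arm with a two-finger parallel gripper is mounted at the origin on the work surface. World frame = base frame: x ahead of the robot, y to its left, z up, the work surface at z = 0. Lengths are in m, angles in rad, forces in N, time in s.
With the tool pointing down it reaches from about 0.3 to 0.775 m from the base axis. Payload 14.6 kg.
Tool frame: the origin (TCP) lies where the fingers leave the gripper's body, on its centre line; the fingertips stand 73 mm ahead of it and the grasp point (between the pads) lies 54 mm ahead of it (r.hold_point_z is the distance from the TCP to the grasp point, in m); z points along the fingers, y is the line along which they close (so a half turn about z gives the same grasp; the last joint's range is limited). The gripper opens to 85 mm and grips with 20 to 120 N. Pads are 22 mm wide; open, the fingers measure 114 mm over their backs; the gripper's body (76 mm by 85 mm) begins 54 mm behind the grasp point. The pads swing forward as they close: fully open they stand 13 mm farther back than shut.
Start: joints at [-1.368, 0.3, 1.521, -0, 1.321, -0.067], TCP at [0.147, -0.53, 0.304] pointing down, gripper open.
Joint ranges: [-3.03, 3.03], [-0.79, 2.21], [0.23, 2.52], [-1.04, 4.18], [0, 3.07], [-2.55, 2.55]. Speed limits (rad/s): [2.22, 2.22, 2.57, 3.14, 3.14, 3.14].

### API

Orientations are given as a 3x3 rotation matrix whose columns are the frame's x, y, z axes.
In Python, from cell import r, snapshot, camera_info, spot_in gives the robot as it stands. The module is installed in compiled form; this text tells all that it offers.
- The arm moves only by the tool apply_moves, never from a script. Its argument "targets" is a list that holds one entry, the list of rows, each a list of 7 numbers: the turn, a rotation vector about the world's x, y, z in degrees, then the shift along the world's x, y, z in m, then the opening, from -1 (shut) to 1 (fully open), so that 0 is half open. In form: [[[wx, wy, wz, tx, ty, tz, jaw], ...]]. A call has exactly 10 rows; each row shifts and turns the commanded pose from where the row before left it; what a row does not reach is not made up. A row lasts 1/8 s, in which the tool goes at most 62.5 mm and 10.7 degrees, less where a joint would pass 70% of its speed; a pose out of reach is approached as far as the arm can. A call is refused whole if a number of a shift passes 0.0625 or a number of a turn 10.7, either way. A call with a gripper value outside its range is refused whole. The fingers move at their own pace and stop on an object; "newtons" is the grip in N (left out, the last holds). Time passes only in rows, so rows that do not move let the fingers close, or fill a call up. It gives the time, the measured TCP pose, the force, the opening and the grip force at its end, in the units of the state.
- r.sense(): the state, without advancing time (a new reading comes with each control period).
- snapshot(name): name is "scene" or "top" or "wrist"; returns the picture (384x512x3 uint8, red, green, blue); there is no depth.
- camera_info(name): a dict with "fx", "fy", "cx", "cy" (pixels), "view" (4x4, takes a point from world to camera coordinates); the wrist camera has in their place "hand_eye" (4x4, takes a point from camera to tool coordinates, whose origin is the TCP and whose axes are the flange's). Camera axes: x right, y up, looking along -z (the intrinsics and any distortion apply to the point x, -y, -z); pixel columns grow to the right and rows downward; lengths in m; the calibration is good to about 2 mm. A picture is of the moment at which its call begins: read the wrist's pose just before it. camera_info takes no time and is no camera call.
- r.job_done(): hands the job in; it is judged then, once.
Trained networks look in the newest picture that a camera, given by its name, has taken for a name from the list of things; names that differ only in an ending like _2 or _b are one class to them, and where a whole thing is asked for, a point or a joint stands for the part that bears it (a point fixed in the world has none). Each returns a list of dicts, best first, with "score" (0 to 1); they miss things now and then, are a little off and sometimes report something else, mostly with a low value. They report only what shows in the picture. A call takes as long as a camera call.
- spot_in(camera, name): "point" ([column, row] in pixels, amid what is visible of it).
The state is a dict: "time_s": time; "joint_positions": joint angles; "qd": joint speeds; "tau": joint torques, N m; "eef_pos": TCP position; "tcp_rot": TCP orientation; "force": force on the tool from outside, world axes, zero at the start; "wrist_torque": the same for the moment, N m; "gripper_width": finger opening in m; "gripper_force": force on a finger pad.
Only numpy, scipy, OpenCV 4.12 (cv2) and the standard library are available. Lean on these libraries where they do the work, as an engineer would, in place of code of your own. Each camera call takes 0.05 s, during which the arm holds its last target. There are 200 camera calls.

## Working session

There is one attempt and no reset: what is moved stays moved. The work goes in short steps, Python scripts to look and compute and a tool call to move; the robot and the scene stay as the last step left them, time stands still between calls to the robot, and variables do not carry over. Pictures are saved under pics/ and viewed, at most 10 in all, crops included, and the job is handed in when it is done.

Besides the shell and the picture viewer there is one more tool, called after ">>>" as name(argument=value, ...) on one line, values as JSON. apply_moves: Moves the arm, as the interface text tells. Its arguments: {"type":"object","properties":{"targets":{"type":"array","items":{"type":"array","items":{"type":"array","items":{"type":"number"}}}},"newtons":{"type":"number"}},"required":["targets"]}

```bash
mkdir -p pics; cat > h.py <<'E'
from cell import r, snapshot, camera_info, spot_in
import numpy as np, cv2
def ray(cam,px):
    c=camera_info(cam); V=np.array(c["view"]); Ri=np.linalg.inv(V)
    d=np.array([(px[0]-c["cx"])/c["fx"],-(px[1]-c["cy"])/c["fy"],-1.])
    return Ri[:3,3],Ri[:3,:3]@d
def atz(cam,px,z):
    o,d=ray(cam,px); return o+d*(z-o[2])/d[2]
E
python3 - <<'E'
from h import *
s=r.sense(); print(s["time_s"],s["eef_pos"],s["tcp_rot"],s["gripper_width"],r.hold_point_z)
ims=[]
for n in ("top","scene"):
    im=snapshot(n); cv2.imwrite(f"pics/{n}0.png",im[...,::-1])
    print(n,{k:v for k,v in camera_info(n).items() if k!="view"})
    for t in ("red_wheel","red_grip","black_wheel","black_pointer"):
        for q in spot_in(n,t)[:2]: print(n,t,np.round(q["point"],1),round(q["score"],2),np.round(atz(n,q["point"],.275),3))
E
```

```text
0.0 [ 0.14655675 -0.52995865  0.30331942] [[ 9.63825878e-01  2.66532579e-01 -2.47783124e-04]
 [ 2.66532686e-01 -9.63825213e-01  1.13386164e-03]
 [ 6.33914432e-05 -1.15888749e-03 -9.99999326e-01]] 0.08542864978974689 0.0539
top {'fx': 375.92958182429766, 'fy': 375.92958182429766, 'cx': 259.9020732997037, 'cy': 192.38420963935798}
top red_wheel [343.8 177.3] 0.68 [ 0.631 -0.117  0.275]
top red_grip [345.5 175.3] 0.61 [ 0.634 -0.12   0.275]
top black_wheel [168.4 206.3] 0.96 [0.583 0.199 0.275]
top black_wheel [343.9 174.9] 0.42 [ 0.635 -0.117  0.275]
top black_pointer [164.4 205.6] 0.56 [0.585 0.206 0.275]
scene {'fx': 352.5343730283231, 'fy': 352.5343730283231, 'cx': 255.84620092026165, 'cy': 190.28012853152373}
scene red_wheel [167.9 209.2] 0.65 [ 0.688 -0.107  0.275]
scene red_wheel [342.1 207. ] 0.56 [0.634 0.2   0.275]
scene red_grip [167.  207.4] 0.83 [ 0.684 -0.111  0.275]
scene black_wheel [342.6 209. ] 0.82 [0.64  0.2   0.275]
scene black_pointer [344.1 205.3] 0.78 [0.629 0.203 0.275]
```

View pics/top0.png

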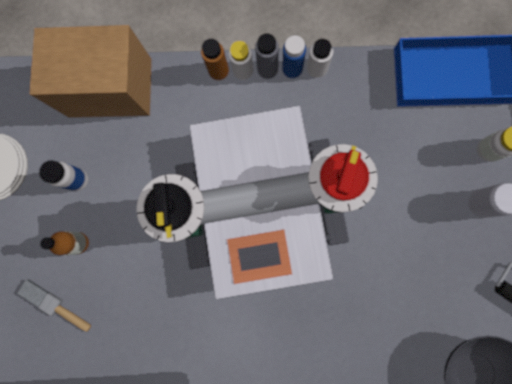

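View pics/scene0.png

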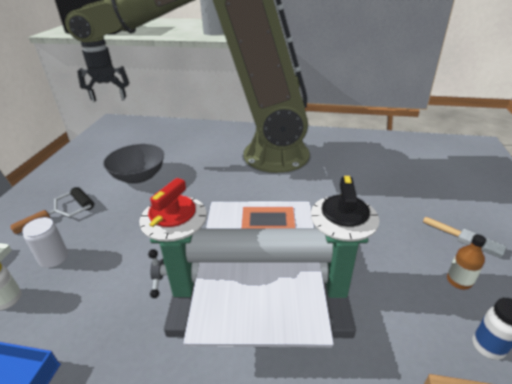

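The top view shows the red wheel at about (344,178) with its pointer up at (354,156). The black wheel is at about (170,208) with its pointer down at (168,232). In the scene view red is on the left at (173,215) and black on the right at (345,215). I'll enlarge both wheels and extract the yellow pixels.

```bash
python3 - <<'E'
from h import *
im=cv2.imread("pics/top0.png")
a=im[135:220,300:385]; b=im[165:250,128:213]
cv2.imwrite("pics/crop.png",cv2.resize(np.hstack([a,b]),None,fx=4.6,fy=4.6,interpolation=cv2.INTER_CUBIC))
hsv=cv2.cvtColor(im,cv2.COLOR_BGR2HSV)
m=cv2.inRange(hsv,(20,120,100),(35,255,255))
n,l,st,ce=cv2.connectedComponentsWithStats(m)
for i in range(1,n):
    if st[i,4]>8: print(ce[i].round(1),st[i], atz("top",ce[i],.24).round(3),atz("top",ce[i],.288).round(3))
print("cam",ray("top",(0,0))[0])
# white dial ring: fit ellipse
for nm,(x0,y0) in dict(red=(300,135),black=(128,165)).items():
    c=hsv[y0:y0+85,x0:x0+85]
    w=cv2.inRange(c,(0,0,150),(180,60,255)); 
    cs,_=cv2.findContours(w,cv2.RETR_EXTERNAL,cv2.CHAIN_APPROX_NONE)
    k=max(cs,key=cv2.contourArea); e=cv2.minEnclosingCircle(k); print(nm,np.array(e[0])+[x0,y0],e[1],atz("top",np.array(e[0])+[x0,y0],.232).round(3))
E
```

```text
[238.9  49.9] [231  41  17  19 256] [0.897 0.074 0.24 ] [0.871 0.069 0.288]
[507.7 137.4] [503 127   9  22 153] [ 0.707 -0.431  0.24 ] [ 0.694 -0.401  0.288]
[353.7 155.3] [350 146   8  17  78] [ 0.679 -0.144  0.24 ] [ 0.668 -0.133  0.288]
[159.7 218.3] [156 212   8  14 100] [0.564 0.225 0.24 ] [0.561 0.21  0.288]
[168.2 230.3] [165 225   7  12  58] [0.541 0.208 0.24 ] [0.54  0.194 0.288]
cam [0.51886196 0.00711611 0.94334247]
red [348.  187.5] 31.988378524780273 [ 0.618 -0.132  0.232]
black [194.  202.5] 41.59637451171875 [0.594 0.162 0.232]
```

View pics/crop.png

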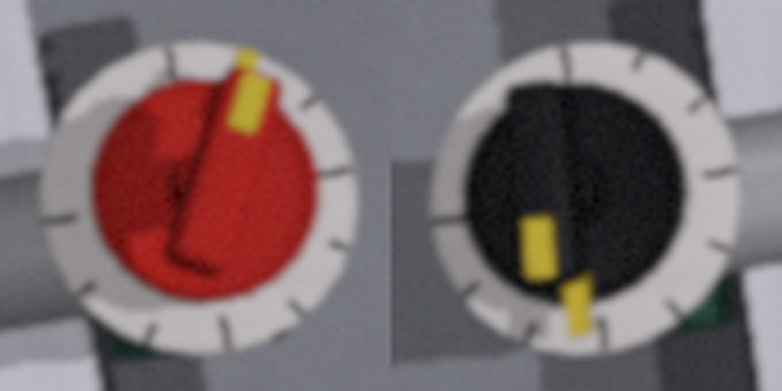

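The crop shows red pointing at about the 30° tick, with its tip at crop (247,55). Black points just past the 180° tick, with its tip at (580,332). Next: axes and angles in world coordinates.

```bash
python3 - <<'E'
from h import *
P=lambda u,v,z,o: atz("top",(o[0]+u/4.6,o[1]+v/4.6),z)
R,B=(300,135),(43,165)   # crop origins (black crop starts at u=391)
B=(128-391/4.6,165)
ang=lambda v:np.degrees(np.arctan2(v[1],v[0])).round(1)
for z in (.22,.226,.232):
    a,b=P(199,197,z,R),P(585,197,z,B); print("dial",z,a.round(4),b.round(4),np.linalg.norm(a-b).round(4),ang(b-a)-90)
a,b=P(205,190,.24,R),P(576,188,.24,B); print("disc",a.round(4),b.round(4),np.linalg.norm(a-b).round(4),ang(b-a)-90)
# pointers
for z in (.23,.24): print("black tip",ang(P(579,332,z,B)-b),np.linalg.norm((P(579,332,z,B)-b)[:2]),"red tip",ang(P(248,52,z,R)-a),np.linalg.norm((P(248,52,z,R)-a)[:2]))
print("yellow inlays", ang(P(250,103,.288,R)-a),ang(P(539,248,.288,B)-b))
print("inlay dir",ang(P(258,73,.288,R)-P(242,133,.288,R)),ang(P(541,280,.288,B)-P(537,216,.288,B)))
print("red bar c", P(216,172,.288,R))
E
```

```text
dial 0.22 [ 0.6391 -0.1261  0.22  ] [0.5855 0.211  0.22  ] 0.3413 9.0
dial 0.226 [ 0.6381 -0.125   0.226 ] [0.5849 0.2093 0.226 ] 0.3385 9.0
dial 0.232 [ 0.6371 -0.1239  0.232 ] [0.5844 0.2076 0.232 ] 0.3356 9.0
disc [ 0.6386 -0.125   0.24  ] [0.5874 0.2092 0.24  ] 0.338 8.700000000000003
black tip 179.7 0.0589066384744518 red tip -20.1 0.0638657145542848
black tip -177.6 0.059094533464487745 red tip -19.1 0.06076767808087977
yellow inlays -20.4 179.9
inlay dir -16.8 -175.0
red bar c [ 0.63733225 -0.1203704   0.288     ]
```

>>> apply_moves(targets=[[[0, 0, 0, 0, 0, 0.04, 1], [0, 0, 0, 0, 0, 0.04, 1], [0, 0, 10, 0.03, 0.02, 0.03, 1], [0, 0, 10, 0.05, 0.04, 0, 1], [0, 0, 10, 0.05, 0.045, 0, 1], [0, 0, 10, 0.05, 0.045, 0, 1], [0, 0, 10, 0.05, 0.045, 0, 1], [0, 0, 10, 0.05, 0.045, 0, 1], [0, 0, 10, 0.05, 0.045, 0, 1], [0, 0, 10, 0.05, 0.045, 0, 1]]])

```text
time_s: 1.75
eef_pos: [0.5054, -0.2185, 0.4141]
tcp_rot: [[-0.101, 0.995, 0.0], [0.995, 0.101, -0.0], [-0.0, 0.0, -1.0]]
force: [0.1, -1.2, -0.4]
gripper_width: 0.0857
gripper_force: 0.0
```

>>> apply_moves(targets=[[[0, 0, 10.5, 0.03, 0.025, 0, 1], [0, 0, 10.5, 0.03, 0.02, 0, 1], [0, 0, 10.5, 0.03, 0.02, 0, 1], [0, 0, 10.5, 0.03, 0.02, 0, 1], [0, 0, 10.5, 0.013, 0.01, 0, 1], [0, 0, 10.5, 0, 0, 0, 1], [0, 0, 2, 0, 0, 0, 1], [0, 0, 0, 0, 0, 0, 1], [0, 0, 0, 0, 0, 0, 1], [0, 0, 0, 0, 0, 0, 1]]])

```text
time_s: 3.0
eef_pos: [0.637, -0.1253, 0.414]
tcp_rot: [[-0.942, 0.336, 0.0], [0.336, 0.942, -0.0], [-0.0, 0.0, -1.0]]
force: [0.2, 0.7, 0.2]
gripper_width: 0.0858
gripper_force: 0.0
```

```bash
cat >> h.py <<'E'
def wz(px,z,s):
    c=camera_info("wrist"); H=np.array(c["hand_eye"]); R=np.array(s["tcp_rot"])
    d=R@H[:3,:3]@np.array([(px[0]-c["cx"])/c["fx"],-(px[1]-c["cy"])/c["fy"],-1.])
    o=np.array(s["eef_pos"])+R@H[:3,3]
    return o+d*(z-o[2])/d[2]
E
python3 - <<'E'
from h import *
s=r.sense(); print(s["joint_positions"].round(3) if hasattr(s["joint_positions"],"round") else s["joint_positions"], s["eef_pos"])
im=snapshot("wrist"); cv2.imwrite("pics/w1.png",im[...,::-1])
for t in ("red_wheel","red_grip"):
    for q in spot_in("wrist",t)[:1]: print(t,q["point"],q["score"],wz(q["point"],.288,s).round(4),wz(q["point"],.24,s).round(4))
np.save("s1.npy",np.c_[np.array(s["tcp_rot"]),s["eef_pos"]])
E
```

```text
[-0.251  0.488  1.013 -0.     1.64  -1.479] [ 0.63704399 -0.12531215  0.41399022]
red_wheel [255.0, 192.0] 0.82 [ 0.6256 -0.1223  0.288 ] [ 0.6399 -0.1277  0.24  ]
red_grip [258.2, 190.6] 0.78 [ 0.6254 -0.1197  0.288 ] [ 0.6396 -0.1244  0.24  ]
```

View pics/w1.png

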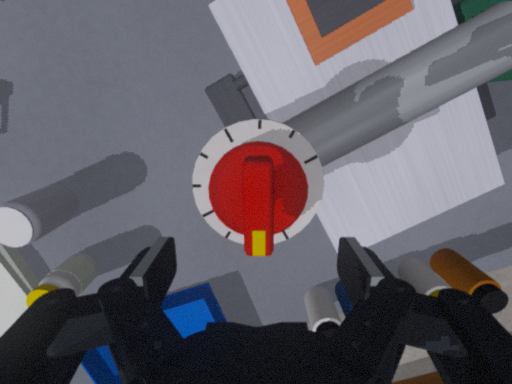

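The wrist view shows the bar running vertically in the image from (258,157) to (259,255), so it's aligned with the tool. The disc centre is at about (258,189).

```bash
python3 - <<'E'
from h import *
s=r.sense()
a,b=wz((258,157),.288,s),wz((259,255),.288,s); print(a.round(4),b.round(4),((a+b)/2).round(4),np.linalg.norm(a-b), np.degrees(np.arctan2(*(b-a)[1::-1])))
print(wz((258,189),.24,s).round(4), wz((258,183),.222,s).round(4))
R=np.array(s["tcp_rot"]); print(np.degrees(np.arctan2(R[1,0],R[0,0])))
E
```

```text
[ 0.6015 -0.1113  0.288 ] [ 0.6766 -0.137   0.288 ] [ 0.6391 -0.1241  0.288 ] 0.07939658427120018 -18.917051629540353
[ 0.6381 -0.124   0.24  ] [ 0.6375 -0.1237  0.222 ]
160.42315000526403
```

>>> apply_moves(targets=[[[0, 0, 0.7, 0.0015, 0.001, -0.03, 1], [0, 0, 0, 0, 0, -0.03, 1], [0, 0, 0, 0, 0, -0.015, 1], [0, 0, 0, 0, 0, -0.01, 1], [0, 0, 0, 0, 0, 0, 1], [0, 0, 0, 0, 0, 0, -1], [0, 0, 0, 0, 0, 0, -1], [0, 0, 0, 0, 0, 0, -1], [0, 0, 0, 0, 0, 0, -1], [0, 0, 0, 0, 0, 0, -1]]], newtons=60)

```text
time_s: 4.4
eef_pos: [0.6386, -0.1244, 0.3293]
tcp_rot: [[-0.946, 0.323, 0.0], [0.323, 0.946, -0.0], [-0.001, -0.0, -1.0]]
force: [-2.3, -2.1, 3.7]
gripper_width: 0.0232
gripper_force: 60.5
```

>>> apply_moves(targets=[[[0, 0, -4, 0, 0, 0, -1], [0, 0, -8, 0, 0, 0, -1], [0, 0, -8, 0, 0, 0, -1], [0, 0, -8, 0, 0, 0, -1], [0, 0, -8, 0, 0, 0, -1], [0, 0, -8, 0, 0, 0, -1], [0, 0, -8, 0, 0, 0, -1], [0, 0, -8, 0, 0, 0, -1], [0, 0, -8, 0, 0, 0, -1], [0, 0, -8, 0, 0, 0, -1]]])

```text
time_s: 5.65
eef_pos: [0.6407, -0.1227, 0.3294]
tcp_rot: [[0.087, 0.996, 0.008], [0.996, -0.087, 0.001], [0.002, 0.007, -1.0]]
force: [29.1, 5.7, -1.8]
gripper_width: 0.0232
gripper_force: 60.2
```

>>> apply_moves(targets=[[[0, 0, -4, 0.003, 0.001, 0, -1], [0, 0, -9, 0, 0, 0, -1], [0, 0, -9, 0, 0, 0, -1], [0, 0, -9, 0, 0, 0, -1], [0, 0, -9, 0, 0, 0, -1], [0, 0, -9, 0, 0, 0, -1], [0, 0, -9, 0, 0, 0, -1], [0, 0, -9, 0, 0, 0, -1], [0, 0, -9, 0, 0, 0, -1], [0, 0, -8, 0, 0, 0, -1]]])

```text
time_s: 6.9
eef_pos: [0.6433, -0.1249, 0.3294]
tcp_rot: [[1.0, 0.014, 0.007], [0.014, -1.0, -0.004], [0.007, 0.004, -1.0]]
force: [26.0, -15.5, -3.0]
gripper_width: 0.023
gripper_force: 60.6
```

>>> apply_moves(targets=[[[0, 0, 0, 0, 0, 0, -1], [0, 0, 0, 0, 0, 0, 1], [0, 0, 0, 0, 0, 0, 1], [0, 0, 0, 0, 0, 0, 1], [0, 0, 0, 0, 0, 0, 1], [0, 0, 0, 0, 0, 0.03, 1], [0, 0, 0, 0, 0, 0.05, 1], [0, 0, 0, -0.05, 0.05, 0.05, 1], [0, 0, 0, -0.05, 0.05, 0.0, 1], [0, 0, 0, -0.04, 0.05, 0, 1]]])

```text
time_s: 8.15
eef_pos: [0.5206, 0.0069, 0.4453]
tcp_rot: [[1.0, 0.02, 0.001], [0.02, -1.0, 0.0], [0.001, -0.0, -1.0]]
force: [1.3, 0.4, 0.4]
gripper_width: 0.0853
gripper_force: 0.0
```

>>> apply_moves(targets=[[[0, 0, 0, -0.05, 0, 0, 1], [0, 0, 0, -0.05, 0, 0, 1], [0, 0, 0, -0.04, 0, 0, 1], [0, 0, 0, 0, 0, 0, 1], [0, 0, 0, 0, 0, 0, 1], [0, 0, 0, 0, 0, 0, 1], [0, 0, 0, 0, 0, 0, 1], [0, 0, 0, 0, 0, 0, 1], [0, 0, 0, 0, 0, 0, 1], [0, 0, 0, 0, 0, 0, 1]]])

```text
time_s: 9.4
eef_pos: [0.3823, 0.0059, 0.4449]
tcp_rot: [[1.0, 0.02, -0.0], [0.02, -1.0, 0.0], [-0.0, -0.0, -1.0]]
force: [0.0, 0.6, 0.3]
gripper_width: 0.0856
gripper_force: 0.0
```

```bash
python3 - <<'E'
from h import *
im=snapshot("top")[...,::-1].copy(); cv2.imwrite("pics/top1.png",im)
w=snapshot("wrist")[...,::-1]; cv2.imwrite("pics/w2.png",w)
a=im[135:220,300:385]; b=im[165:250,128:213]
c=cv2.resize(np.hstack([a,b]),(782,391),interpolation=cv2.INTER_CUBIC)
d=cv2.resize(w,(270,203))
out=np.zeros((594,782,3),np.uint8); out[:391]=c; out[391:594,:270]=d; cv2.imwrite("pics/c1.png",out)
hsv=cv2.cvtColor(im,cv2.COLOR_BGR2HSV); m=cv2.inRange(hsv,(20,120,100),(35,255,255))
n,l,st,ce=cv2.connectedComponentsWithStats(m)
for i in range(1,n):
    if st[i,4]>8: print(ce[i].round(1),st[i])
E
```

```text
[238.9  49.9] [231  41  17  19 259]
[507.7 137.5] [503 127   9  23 153]
[350.4 185.7] [348 180   6  12  69]
[345.7 199.5] [343 195   6  12  51]
[159.7 218.3] [156 212   8  14 100]
[168.2 230.5] [165 226   7  11  56]
```

View pics/c1.png

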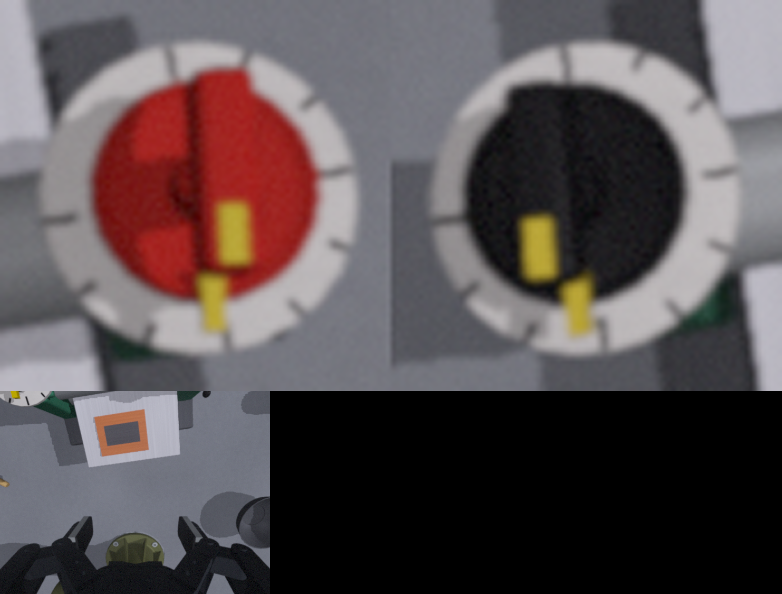

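```bash
python3 - <<'E'
from h import *
ang=lambda v:(np.degrees(np.arctan2(v[1],v[0]))%360).round(1)
T=lambda p,z: atz("top",p,z)
A=T((344.6,176.3),.24);B=T((168.2,205.9),.24)
for z in (.23,.24):
  rp,ri=T((345.7,199.5),z),T((350.4,185.7),.288); bp,bi=T((168.2,230.5),z),T((159.7,218.3),.288)
  print(z,"red",ang(rp-A),ang(ri-A),ang(rp-ri),"black",ang(bp-B),ang(bi-B),ang(bp-bi), rp-ri,bp-bi)
E
```

```text
0.23 red 183.0 180.9 185.9 black 177.7 178.1 177.2 [-0.01785569 -0.00183738 -0.058     ] [-0.0197672   0.00097228 -0.058     ]
0.24 red 180.4 180.9 179.9 black 181.2 178.1 185.4 [-1.89340798e-02  4.60086633e-05 -4.80000000e-02] [-0.02007979 -0.00188665 -0.048     ]
```

Both read close: red about 181° and black about 178–180°, with red possibly 2–5° short. I'll check black once from directly above with the wrist camera.

>>> apply_moves(targets=[[[0, 0, 0, 0.04, 0.04, 0, 1], [0, 0, 0, 0.04, 0.04, 0, 1], [0, 0, 0, 0.04, 0.04, 0, 1], [0, 0, 0, 0.04, 0.04, 0, 1], [0, 0, 0, 0.04, 0.04, 0, 1], [0, 0, 0, 0, 0, 0, 1], [0, 0, 0, 0, 0, 0, 1], [0, 0, 0, 0, 0, 0, 1], [0, 0, 0, 0, 0, 0, 1], [0, 0, 0, 0, 0, 0, 1]]])

```text
time_s: 10.75
eef_pos: [0.582, 0.2055, 0.4456]
tcp_rot: [[1.0, 0.02, 0.001], [0.02, -1.0, 0.0], [0.001, -0.0, -1.0]]
force: [-0.2, -0.1, -0.2]
gripper_width: 0.0856
gripper_force: 0.0
```

```bash
python3 - <<'E'
from h import *
s=r.sense(); w=snapshot("wrist")[...,::-1].copy()
cv2.imwrite("pics/w3.png",cv2.resize(w[90:290,156:356],(600,600),interpolation=cv2.INTER_CUBIC))
hsv=cv2.cvtColor(w,cv2.COLOR_BGR2HSV); m=cv2.inRange(hsv,(20,120,100),(35,255,255))
n,l,st,ce=cv2.connectedComponentsWithStats(m); print(s["eef_pos"])
for i in range(1,n):
    if st[i,4]>8: print(ce[i].round(1),st[i],[wz(ce[i],z,s).round(4) for z in (.235,.288)])
E
```

```text
[0.58201768 0.20549465 0.44561157]
[252.9 216.4] [246 205  14  24 290] [array([0.5393, 0.2084, 0.235 ]), array([0.5615, 0.2082, 0.288 ])]
```

View pics/w3.png

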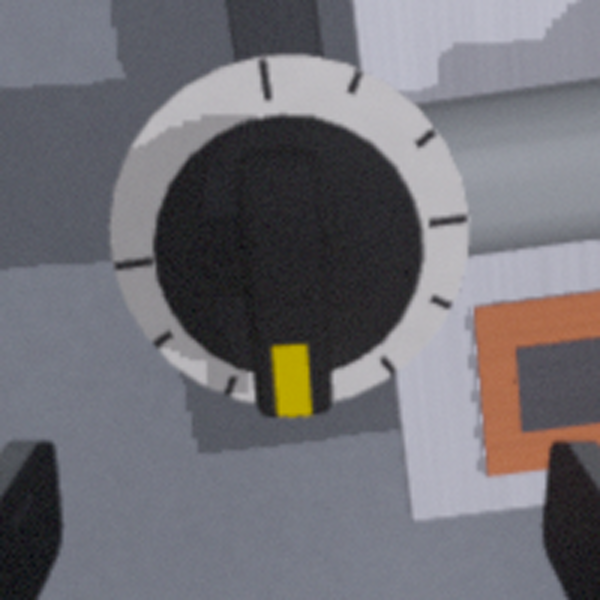

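The wrist view of black has the bar running from (279,155) to (294,412), tilted about 4°, so black points at about 185° world. I'll measure red the same way.

>>> apply_moves(targets=[[[0, 0, 0, 0.008, -0.05, 0, 1], [0, 0, 0, 0.008, -0.05, 0, 1], [0, 0, 0, 0.008, -0.05, 0, 1], [0, 0, 0, 0.008, -0.05, 0, 1], [0, 0, 0, 0.008, -0.05, 0, 1], [0, 0, 0, 0.008, -0.05, 0, 1], [0, 0, 0, 0.004, -0.03, 0, 1], [0, 0, 0, 0, 0, 0, 1], [0, 0, 0, 0, 0, 0, 1], [0, 0, 0, 0, 0, 0, 1]]])

```text
time_s: 12.05
eef_pos: [0.6343, -0.123, 0.4453]
tcp_rot: [[1.0, 0.022, 0.0], [0.022, -1.0, 0.0], [0.0, 0.0, -1.0]]
force: [-0.7, 0.6, 0.3]
gripper_width: 0.0853
gripper_force: 0.0
```

```bash
python3 - <<'E'
from h import *
w=snapshot("wrist")[...,::-1].copy()
c=cv2.resize(w[90:290,156:356],(600,600),interpolation=cv2.INTER_CUBIC); cv2.imwrite("pics/w4.png",c)
for im in (cv2.imread("pics/w3.png"),c):
    m=cv2.inRange(cv2.cvtColor(im,cv2.COLOR_BGR2HSV),(20,120,100),(35,255,255))
    k=max(cv2.findContours(m,0,1)[0],key=cv2.contourArea); print(cv2.minAreaRect(k))
E
```

```text
((291.4169006347656, 380.530517578125), (73.41349029541016, 37.047298431396484), 85.8150863647461)
((309.5, 377.0), (33.0, 72.0), 0.0)
```

View pics/w4.png

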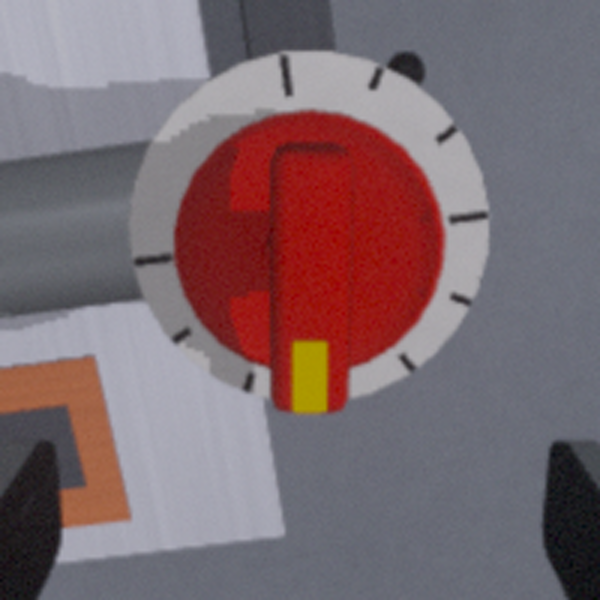

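Red's bar is vertical in this view, with its pointer end at (310,410). Black's was tilted 4.2° in the same view, so the two differ by about 0.07 rad, well inside the 0.18 rad tolerance. They point the same way and the gripper is clear of both, so I'm handing in.

```bash
python3 -c "
from h import *
print(r.job_done())"
```

```text
the job is handed in; nothing more can be done
None
```

I turned the red wheel clockwise about 160° and let go; its pointer now measures about 4° (0.07 rad) off the black one, within the 10° tolerance and pointing the same way, the black wheel was not touched, and the job was handed in at about 12 s with no verdict returned.

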